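# Shut and latch the glue-gun kit case

## Task

Close up the black kit case on the desk: swing its open lid down shut, hook the wire loop of the draw latch over the keeper on the lid, then press the latch lever down past centre until it stays flat. Leave the jars, tools and other loose things on the desk where they are.

Things in the scene. Friction and masses are not known exactly. Their poses are not given: they have to be found in the camera images.
- case: black kit case, 330 long x 170 wide x 78 mm high, fixed. Origin: centre of its underside; x runs along its length from the latch end to the lid's hinge end, z up, y across. The half at x -165..0 is a solid flat deck, top 78 mm up, carrying the latch; the half at x 0..165 is an open box covered by the lid. Latch and keeper lie on the centre line y = 0.
- lid (a joint): angle of the black lid, rad: 0 = shut (level, top face 78 mm above the desk), 1.57 = upright, up to 2.1 = leaning back, away from the latch. Panel 155 long from its hinge x 170 wide x 8 mm thick; the hinge is stiff: it stays wherever it is left and takes 2 to 4 N at its free end to move.
- lid_hinge (a point): point on the lid's hinge line, on the centre line, at x 155, z 70 mm in the case frame, level with the lid's underside (the outer face is 8 mm out). At lid angle q the panel runs from here along (-cos q, sin q) in the case's (x, z), its outer face towards (sin q, cos q).
- keeper_seat (a point): on the lid: where the axis of the loop's bar rests when hooked, 133 mm from the hinge line; with the lid shut 94 mm above the desk, axes as the case's. It lies 4.5 mm above a steel plate (44 x 50 mm, 11 mm high) that reaches 18 mm from here to the latch side, 26 mm to the hinge side. The bar must come down onto the plate 5 to 11 mm on the hinge side of here, behind the hook.
- keeper_lip (a point): top edge of the keeper's hook: a 30 mm wide, 6 mm thick steel wall on that plate, on the latch side of keeper_seat, rising about 10 mm above it and leaning 20 degrees over it, towards the hinge. The loop's bar passes over this edge and drops behind it.
- lever (a joint): angle of the latch lever, rad: 0 = flat, pointing away from the lid, 1.57 = upright, up to a stop at 1.75. Light friction: it stays where left. With the loop hooked it turns freely down to about 1.05, then the loop pulls taut and it takes about 3 N near the tip until it passes centre at about 0.3 and snaps flat; it then stays.
- lever_pivot (a point): the lever's pivot axis (along the case's y) at x -50, z 92 mm in the case frame. The lever is a steel plate from here, 100 long (plus a slightly raised 12 mm end) x 34 wide x 5 mm thick; at angle q it runs along (-cos q, sin q) in the case's (x, z), its outer face 5 mm towards (sin q, cos q).
- lever_tip (a point): middle of the lever's outer face (the top one when flat), 100 mm from its pivot.
- loop (a joint): angle of the wire loop relative to the lever, rad; light friction, stays where left. This minus the lever's angle is the loop's elevation over the case's +x direction (towards the lid): 0 = level towards the lid, 1.57 = straight up, more = leaning back away from the lid.
- loop_axis (a point): the loop's hinge axis on the lever, 22 mm from the lever's pivot: at lever angle q it lies at (-22 cos(q-0.35), 22 sin(q-0.35)) mm in the case's (x, z) from lever_pivot.
- loop_bar (a point): middle of the cross bar at the free end of the steel wire loop, 89.5 mm from loop_axis. The bar is 9 mm thick and 60 mm long across the case, with round ends, so it can be gripped over its ends (fingers closing along the case's y) or pushed; two 6 mm wires 45 mm apart join it to the lever. The wire is springy along its length, about 9 N per mm.
- jar_big: open clear plastic jar standing upright, 90 mm across, 120 mm tall; a bystander, loose; origin at its underside (on the desk).
- jar_shut: clear plastic jar with a white cap, upright, 76 mm across, about 100 mm tall; a bystander, loose; origin at its underside (on the desk).
- jar_lid: flat red round jar lid, 92 mm across, 16 mm high; a bystander, loose; origin at its underside (on the desk).
- glue_gun: black hot-glue gun lying on its side, about 190 mm long with the glue stick, 34 mm high; a bystander, loose; origin at its underside (on the desk).
- tape_roll: brown ring-shaped tape roll lying flat, 96 mm across, 22 mm high; a bystander, loose; origin at its underside (on the desk).
- scissors: scissors with black handles lying flat, 165 mm long; a bystander, loose; origin at its underside (on the desk).
- mouse: black computer mouse, 100 x 58 x 33 mm; a bystander, loose; origin at its underside (on the desk).

How it is judged:
By the outcome, as a careful person would: the job done as asked, in the order asked, and still so for the second after the job is handed in, with the robot touching nothing.
It also fails if it takes over 69 s, if anything falls off the work surface, if the arm or the gripper's body presses on something with over 40 N, if the wrist force passes 120 N, or if a joint passes its speed limit or range.

## Robot

A 6-joint arm with a two-finger parallel gripper is mounted at the origin on the work surface. World frame = base frame: x ahead of the robot, y to its left, z up, the work surface at z = 0. Lengths are in m, angles in rad, forces in N, time in s.
With the tool pointing down it reaches from about 0.25 to 0.775 m from the base axis. Payload 4 kg.
Tool frame: the origin (TCP) lies at the very end of the fingers, on their centre line; the grasp point (between the pads) lies r.grip_point_offset behind it (r.grip_point_offset is the distance from the TCP to the grasp point, in m); z points along the fingers, y is the direction in which the jaws open and shut (so a half turn about z gives the same grasp; the last joint's range is limited). The gripper opens to 94 mm and grips with 3 to 60 N. Pads are 16 mm wide; open, the fingers measure 119 mm over their backs; the gripper's body (75 mm by 177 mm) begins 78 mm behind the grasp point.
Start: joints at [-1.205, 0.087, 1.371, -0, 1.684, -0.103], TCP at [0.248, -0.491, 0.206] pointing down, gripper open.
Joint ranges: [-3.1, 3.1], [-0.76, 2.03], [0.27, 2.55], [-1.08, 4.22], [0.17, 2.65], [-2.57, 2.57]. Speed limits (rad/s): [2.79, 2.79, 3.14, 3.14, 3.14, 3.14].

## Interface

Orientations are given as a rotation vector (axis times angle).
In Python, from station import r gives the robot as it stands.
- The arm moves only by the tool drive_tool, never from a script. Its argument "commands" is a list of rows, each a list of 2 entries, a list of its own where there are three numbers: the shift along the tool's x, y, z in cm, then the turn, a rotation vector about the tool's x, y, z in rad. In form: [[[dx, dy, dz], [wx, wy, wz]], ...]. A call has 1 to 10 rows; each row shifts and turns the commanded pose from where the row before left it, along the tool's axes as they then stand; what a row does not reach is not made up. A row lasts 1/12 s, in which the tool goes at most 41.7 mm and 7.16 degrees, less where a joint would pass 70% of its speed; a pose out of reach is approached as far as the arm can. A call is refused whole if a number of a shift passes 4.17 or a number of a turn 0.125, either way. A call with a gripper value outside its range is refused whole. "jaw" is the finger opening in cm, from 0 to 9.4, set as the call begins (left out, the last holds). The fingers move at their own pace and stop on an object; "squeeze" is the grip in N (left out, the last holds). Time passes only in rows, so rows that do not move let the fingers close. It gives the time, the measured TCP pose, the force and the opening at its end, in the units of the state.
- r.observe(): the state, without advancing time (a new reading comes with each control period).
- r.get_image(name): name is "scene" or "top"; returns the picture (400x640x3 uint8, blue, green, red); there is no depth.
- r.get_calibration(name): a dict with "K" (3x3 intrinsics, pixels), "T" (4x4, takes a point from camera to world coordinates). Camera axes: x right, y up, looking along -z (the intrinsics and any distortion apply to the point x, -y, -z); pixel columns grow to the right and rows downward; lengths in m; the calibration is good to about 2 mm. A picture is of the moment at which its call begins. get_calibration takes no time and is no camera call.
- r.finish_job(): hands the job in, once; it reports no verdict.
Trained networks look in the newest picture that a camera, given by its name, has taken for a name from the list of things; names that differ only in an ending like _2 or _b are one class to them, and where a whole thing is asked for, a point or a joint stands for the part that bears it (a point fixed in the world has none). Each returns a list of dicts, best first, with "p" (0 to 1); they miss things now and then, are a little off and sometimes report something else, mostly with a low value. They report only what shows in the picture. A call takes as long as a camera call.
- r.silhouettes(camera, thing): "mask" (400x640 bool, what is visible of it) and "rect" ([left, top, width, height] in pixels, round what is visible of it).
The state is a dict: "time": time; "qpos": joint angles; "qvel": joint speeds; "effort": joint torques, N m; "eef_pos": TCP position; "ee_rot": TCP orientation; "contact_force": force on the tool from outside, world axes, zero at the start; "wrist_torque": the same for the moment, N m; "gripper_width": finger opening in m.
Only numpy, scipy, OpenCV 4.12 (cv2) and the standard library are available. Lean on these libraries where they do the work, as an engineer would, in place of code of your own. Each camera call takes 0.05 s, during which the arm holds its last target. There are 200 camera calls.

## Working session

There is one attempt and no reset: what is moved stays moved. The work goes in short steps, Python scripts to look and compute and a tool call to move; the robot and the scene stay as the last step left them, time stands still between calls to the robot, and variables do not carry over. Pictures are saved under pics/ and viewed, about 8 in all and at most 12, crops included, and the job is handed in when it is done.

Besides the shell and the picture viewer there is one more tool, called by a JSON object that holds its "method" and its "body", one argument or row to a line. drive_tool: Moves the arm, as the interface text tells. Its arguments: {"type":"object","properties":{"commands":{"type":"array","items":{"type":"array"}},"jaw":{"type":"number"},"squeeze":{"type":"number"}},"required":["commands"]}

```bash
mkdir -p pics; ls; python3 - <<'E'
from station import r
import cv2,numpy as np
print(r.observe(), r.grip_point_offset)
for n in("scene","top"):
    im=r.get_image(n);cv2.imwrite(f"pics/{n}0.png",im)
    c=r.get_calibration(n);print(n,{k:np.round(v,4).tolist() if k in"KT" else v for k,v in c.items()})
E
```

```text
pics
{'time': 0.0, 'qpos': array([-1.20509278e+00,  8.79298690e-02,  1.37222138e+00, -6.17265709e-06,
        1.68359146e+00, -1.03114910e-01]), 'qvel': array([ 0.00016391,  0.00164759,  0.00117377,  0.00195261, -0.00113737,
        0.00126522]), 'effort': array([-7.78232206e-04, -3.40175664e+01, -3.02429652e+01,  7.17055681e-02,
        3.29722592e-02, -1.90703781e-04]), 'eef_pos': array([ 0.24830094, -0.49015772,  0.20433459]), 'ee_rot': array([-3.05360326e+00, -7.29196778e-01,  4.51394598e-04]), 'contact_force': array([ 0.34185636, -0.2140154 ,  0.73244941]), 'wrist_torque': array([0.00251592, 0.02632205, 0.08256984]), 'gripper_width': 0.09417587740071462} 0.0188
scene {'K': [[369.0111, 0.0, 325.893], [0.0, 369.0111, 203.9371], [0.0, 0.0, 1.0]], 'T': [[-0.5069, -0.4597, 0.7292, 1.4769], [0.862, -0.2658, 0.4316, 0.5101], [-0.0046, 0.8473, 0.531, 0.7391], [0.0, 0.0, 0.0, 1.0]]}
top {'K': [[401.1551, 0.0, 318.9356], [0.0, 401.1551, 192.9641], [0.0, 0.0, 1.0]], 'T': [[0.021, 0.9977, -0.0637, 0.4808], [-0.9997, 0.0217, 0.0096, -0.0346], [0.011, 0.0635, 0.9979, 1.5401], [0.0, 0.0, 0.0, 1.0]]}
```

View pics/scene0.png

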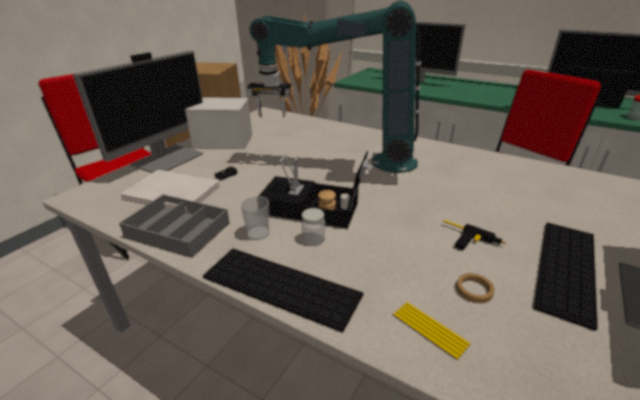

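View pics/top0.png

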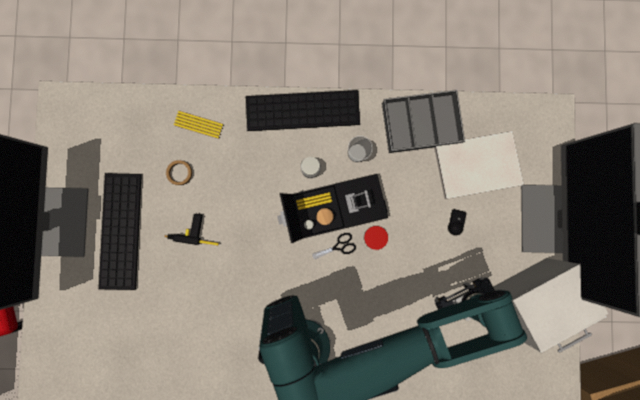

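```bash
python3 - <<'E'
from station import r
import cv2,numpy as np
a=cv2.imread("pics/top0.png")[150:260,260:410];b=cv2.imread("pics/scene0.png")[140:255,240:380]
a=cv2.resize(a,None,fx=5,fy=5,interpolation=cv2.INTER_CUBIC);b=cv2.resize(b,None,fx=5,fy=5,interpolation=cv2.INTER_CUBIC)
cv2.imwrite("pics/a.png",a);cv2.imwrite("pics/b.png",cv2.convertScaleAbs(b,alpha=1.6,beta=20))
S={}
for c in("top","scene"):
    for t in("case","lid","lever","loop","keeper_seat"):
        for d in r.silhouettes(c,t)[:2]:
            print(c,t,round(d["p"],2),d["rect"],d["mask"].sum())
            S.setdefault(c+"_"+t,d["mask"])
np.savez("pics/m.npz",**S)
E
```

```text
top case 0.73 [275.5, 171.9, 113.4, 72.1] 4927
top lid 0.6 [276.9, 188.4, 24.2, 54.6] 721
top lever 0.55 [349.9, 188.6, 19.4, 19.4] 115
top loop 0.48 [353.5, 198.8, 14.3, 11.3] 16
top keeper_seat 0.74 [276.3, 191.7, 25.7, 48.2] 755
scene case 0.93 [257.1, 152.4, 113.9, 73.0] 3927
scene case 0.7 [281.6, 155.9, 1.2, 2.1] 10
scene lid 0.86 [346.8, 157.0, 21.8, 50.5] 270
scene lever 0.84 [281.5, 152.4, 17.7, 38.1] 158
scene loop 0.44 [346.6, 150.8, 27.4, 54.0] 315
scene keeper_seat 0.73 [346.1, 149.2, 27.9, 62.0] 386
```

View pics/a.png

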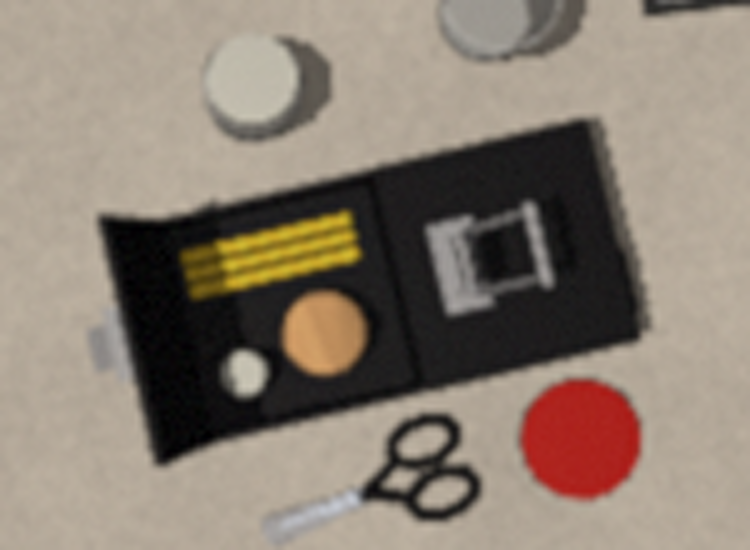

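View pics/b.png

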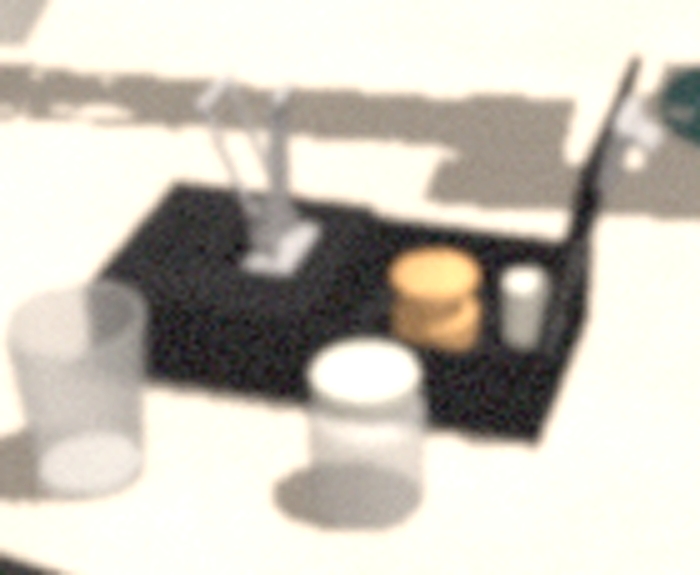

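```bash
cat > g.py <<'E'
import numpy as np
from station import r
CAL={n:r.get_calibration(n) for n in("top","scene")}
def proj(n,P):
    c=CAL[n];T=np.array(c["T"]);p=T[:3,:3].T@(np.asarray(P)-T[:3,3]);K=np.array(c["K"])
    q=K@np.array([p[0],-p[1],-p[2]]);return q[:2]/q[2]
def world(c,P): # c=(x,y,yaw), P case mm
    s,k=np.sin(c[2]),np.cos(c[2]);P=np.asarray(P)/1000
    return np.array([c[0]+k*P[0]-s*P[1],c[1]+s*P[0]+k*P[1],P[2]])
def lid(q,s,o=0,y=0): return [155-s*np.cos(q)+o*np.sin(q),y,70+s*np.sin(q)+o*np.cos(q)]
def lev(q,s,o=0,y=0): return [-50-s*np.cos(q)+o*np.sin(q),y,92+s*np.sin(q)+o*np.cos(q)]
def axis(q): return np.array([-50-22*np.cos(q-.35),0,92+22*np.sin(q-.35)])
def bar(q,l,y=0):
    e=l-q;return axis(q)+np.array([89.5*np.cos(e),y,89.5*np.sin(e)])
E
python3 - <<'E'
from g import *
from scipy.optimize import least_squares
t=lambda u,v:("top",np.array([260+u/5,150+v/5])-.4)
s=lambda u,v:("scene",np.array([240+u/5,140+v/5])-.4)
def obs(p):
    c=p[:3];ld,q,l=p[3:]
    L=[(t(590,120),[-165,-85,78]),(t(640,338),[-165,85,78]),(t(372,178),[0,-85,78]),(t(417,385),[0,85,78]),
    (t(100,215),lid(ld,155,4,-85)),(t(155,463),lid(ld,155,4,85)),
    (t(528,203),bar(q,l,-27)),(t(548,287),bar(q,l,27)),
    (s(175,185),[-165,85,78]),(s(535,440),[165,-85,0]),(s(635,60),lid(ld,155,4,-85)),
    (s(280,95),lev(q,110,2)),(s(200,105),bar(q,l,-28)),(s(226,83),bar(q,l,28))]
    return L
f=lambda p:np.concatenate([proj(a[0],world(p[:3],P))-a[1] for a,P in obs(p)])
for ya in(1.3,1.75):
  x=least_squares(f,[.5,-.05,ya,1.9,1.5,3.3],loss="soft_l1")
  print(x.x.round(4),x.cost);print(f(x.x).reshape(-1,2).round(1).tolist())
E
```

```text
[ 0.529  -0.1228  1.8248  1.7861  1.6217  3.584 ] 37.44585541718439
[[-0.3, -0.8], [0.8, 0.8], [-0.4, -2.1], [1.5, 1.9], [-0.7, 0.1], [0.0, 1.0], [0.2, 0.4], [0.1, -0.8], [0.1, -1.4], [1.1, 2.7], [-8.4, 21.5], [-0.0, 0.0], [-0.1, 1.4], [0.7, -0.9]]
[ 0.529  -0.1228  1.8248  1.7861  1.6217  3.584 ] 37.44585541718442
[[-0.3, -0.8], [0.8, 0.8], [-0.4, -2.1], [1.5, 1.9], [-0.7, 0.1], [0.0, 1.0], [0.2, 0.4], [0.1, -0.8], [0.1, -1.4], [1.1, 2.7], [-8.4, 21.5], [-0.0, 0.0], [-0.1, 1.4], [0.7, -0.9]]
```

```bash
cat > fit.py <<'E'
from g import *
import cv2
from scipy.optimize import least_squares
t=lambda u,v:("top",np.array([260+u/5,150+v/5])-.4)
s=lambda u,v:("scene",np.array([240+u/5,140+v/5])-.4)
g={n:cv2.GaussianBlur(cv2.imread(f"pics/{n}0.png",0).astype(np.float32),(0,0),.8) for n in("top","scene")}
def edges(c):
    out=[]
    for n,A,B in[("top",[-155,-85,78],[-10,-85,78]),("top",[-150,85,78],[0,85,78]),("top",[-165,-75,78],[-165,75,78]),("top",[15,85,78],[150,85,78]),
                 ("scene",[-155,85,78],[-90,85,78]),("scene",[-165,-20,78],[-165,75,78]),("scene",[-20,-85,0],[30,-85,0]),("scene",[115,-85,0],[155,-85,0])]:
        for k in np.linspace(0,1,14):
            P=np.array(A)*(1-k)+np.array(B)*k
            a=proj(n,world(c,P));d=proj(n,world(c,np.array(B)))-proj(n,world(c,np.array(A)));nn=np.array([-d[1],d[0]])/np.hypot(*d)
            o=np.arange(-5,5.1,.25);pts=(a+o[:,None]*nn).astype(np.float32)
            v=cv2.remap(g[n],pts[None,:,0],pts[None,:,1],cv2.INTER_LINEAR)[0]
            G=np.gradient(v);i=np.argmax(abs(G))
            if abs(G[i])>3: out.append((n,P,pts[i],nn))
    return out
x=np.array([.529,-.1228,1.8248,1.9,1.62,3.58])
for it in range(4):
    E=edges(x)
    def f(p):
        c=p[:3];ld,q,l=p[3:6]
        R=[nn@(proj(n,world(c,P))-z) for n,P,z,nn in E]
        for a,P in[(t(100,215),lid(ld,155,4,-85)),(t(155,463),lid(ld,155,4,85)),(t(528,203),bar(q,l,-27)),(t(548,287),bar(q,l,27)),
          (s(635,60),lid(ld,155,4,85)),(s(280,95),lev(q,110,2)),(s(200,105),bar(q,l,-28)),(s(226,83),bar(q,l,28))]:
            R+=list(proj(a[0],world(c,P))-a[1])
        return np.array(R)
    o=least_squares(f,x,loss="soft_l1");x=o.x
res=f(x);print(x.round(4),len(E),np.round(res[-16:].reshape(-1,2),1).tolist());k=0
for i in range(0,len(E),10):print(E[i][0],E[i][1].round(),res[i:i+10].round(1))
np.save("x.npy",x)
E
python3 fit.py
```

```text
[ 0.5301 -0.1269  1.8284  1.798   1.6598  3.5794] 112 [[0.0, 0.1], [0.9, 1.0], [0.2, 0.3], [0.1, -0.9], [0.9, -0.5], [-0.0, 0.1], [-0.1, 1.0], [0.6, -1.3]]
top [-155.  -85.   78.] [ 0.5  0.5 -0.   0.5  0.5 -0.   0.5  0.5  0.2 -0.3]
top [-43. -85.  78.] [ 0.2  0.2 -0.   0.5 -0.3 -0.5 -0.8 -0.5  0.2 -0.8]
top [-81.  85.  78.] [-0.8 -0.  -0.3 -1.  -0.3 -0.3 -0.2 -1.   1.4  0.9]
top [-165.  -52.   78.] [1.4 1.2 1.7 1.2 1.2 0.9 1.4 1.4 1.2 0.9]
top [-165.   63.   78.] [ 0.4 -1.6 -0.7 -0.5 -0.7 -1.  -0.2 -0.7 -1.  -0.5]
top [98. 85. 78.] [-0.7 -1.  -0.7 -1.  -1.  -0.5 -1.  -0.8 -0.5 -0.8]
scene [-135.   85.   78.] [-0.8 -0.3 -0.3 -1.  -1.  -0.8 -0.3 -0.3 -0.  -0. ]
scene [-165.  -20.   78.] [-1.6 -1.6 -1.6 -1.3 -1.6 -1.1 -1.6 -1.6 -1.6 -1.3]
scene [-165.   53.   78.] [-1.6 -1.3 -1.3 -1.3  1.   1.2  1.8  2.   1.5  1. ]
scene [  3. -85.   0.] [1.  5.  4.5 5.  4.5 4.3 4.3 4.3 1.  0.5]
scene [121. -85.   0.] [0.3 0.5 0.5 0.8 1.3 1.3 1.5 1.3 1.8 2. ]
scene [152. -85.   0.] [ 1.8  1.5  0.   0.1  0.9  1.   0.2  0.3  0.1 -0.9]
```

{"method": "drive_tool", "body": {
  "commands": [
    [[0, 0, -1], [0, 0, -0.125]],
    [[0, 0, -1], [0, 0, -0.125]],
    [[0, 0, -1], [0, 0, -0.125]],
    [[0, 0, -1], [0, 0, -0.125]],
    [[0, 0, -1], [0, 0, -0.125]],
    [[0, 0, -1], [0, 0, -0.125]],
    [[0, 0, -1], [0, 0, -0.125]],
    [[0, 0, -1], [0, 0, -0.125]],
    [[0, 0, -1], [0, 0, -0.125]],
    [[0, 0, -1], [0, 0, -0.125]]
  ],
  "jaw": 0
}}

```text
time: 1.43
eef_pos: [0.2485, -0.4907, 0.3061]
ee_rot: [2.044, 2.386, -0.0]
contact_force: [0.6, 0.1, 0.3]
gripper_width: 0.0309
```

```bash
cat > st.py <<'E'
from g import *
from scipy.spatial.transform import Rotation as R
c=np.load("x.npy")[:3];o=r.observe();p=o["eef_pos"];M=R.from_rotvec(o["ee_rot"]).as_matrix()
k,s=np.cos(c[2]),np.sin(c[2]);d=p[:2]-c[:2]
W=np.array([[k,s,0],[-s,k,0],[0,0,1]])
print("t",round(o["time"],2),"case mm",(np.array([k*d[0]+s*d[1],-s*d[0]+k*d[1],p[2]])*1000).round(1),"toolaxes in case\n",(W@M).round(3),"F case",(W@o["contact_force"]).round(1),"w",round(o["gripper_width"],4),"q",o["qpos"].round(2))
E
python3 st.py
```

```text
t 1.43 case mm [-280.   365.   306.1] toolaxes in case
 [[ 0.995 -0.103 -0.   ]
 [-0.103 -0.995 -0.   ]
 [-0.     0.    -1.   ]] F case [-0.1 -0.6  0.3] w 0.0309 q [-1.21  0.09  1.17 -0.    1.88 -1.36]
```

{"method": "drive_tool", "body": {
  "commands": [
    [[0, 0, 0], [0, 0, -0.103]],
    [[3.5, 2, 0], [0, 0, 0]],
    [[3.5, 2, 0], [0, 0, 0]],
    [[3.5, 2, 0], [0, 0, 0]],
    [[3.5, 2, 0], [0, 0, 0]],
    [[3.5, 2, 0], [0, 0, 0]],
    [[3.5, 2, 0], [0, 0, 0]],
    [[3.5, 2, 0], [0, 0, 0]],
    [[3.5, 2, 0], [0, 0, 0]],
    [[3.5, 2, 0], [0, 0, 0]]
  ]
}}

```text
time: 2.27
eef_pos: [0.3445, -0.139, 0.3058]
ee_rot: [1.926, 2.48, 0.0]
contact_force: [0.1, 0.5, 0.1]
gripper_width: 0.0004
```

{"method": "drive_tool", "body": {
  "commands": [
    [[3.5, 2.3, 0], [0, 0, 0]],
    [[3.5, 2.3, 0], [0, 0, 0]],
    [[3.5, 2.3, 0], [0, 0, 0]],
    [[3.5, 2.3, 0], [0, 0, 0]],
    [[3.5, 2.3, 0], [0, 0, 0]],
    [[2, 2, 0], [0, 0, 0]],
    [[0, 0, 0], [0, 0, 0]]
  ]
}}

```text
time: 2.85
eef_pos: [0.4276, 0.0847, 0.3047]
ee_rot: [-1.916, -2.487, -0.002]
contact_force: [0.0, -0.5, 0.2]
gripper_width: 0.0
```

```bash
python3 st.py
```

```text
t 2.85 case mm [230.7  45.2 304.7] toolaxes in case
 [[ 1.     0.     0.002]
 [ 0.    -1.     0.   ]
 [ 0.002 -0.    -1.   ]] F case [-0.5  0.1  0.2] w 0.0 q [ 0.06 -0.17  1.42  0.    1.89 -0.19]
```

{"method": "drive_tool", "body": {
  "commands": [
    [[0, -0.6, 3.2], [0, 0, 0]],
    [[0, 0, 3.2], [0, 0, 0]],
    [[0, 0, 3.2], [0, 0, 0]],
    [[0, 0, 3.2], [0, 0, 0]],
    [[-1, 0, 0], [0, 0, 0]],
    [[-1, 0, 0], [0, 0, 0]],
    [[-1, 0, 0], [0, 0, 0]],
    [[-1, 0, 0], [0, 0, 0]],
    [[-1, 0, 0], [0, 0, 0]],
    [[-1, 0, 0], [0, 0, 0]]
  ]
}}

```text
time: 3.68
eef_pos: [0.4377, 0.02, 0.1804]
ee_rot: [1.924, 2.478, 0.006]
contact_force: [-0.7, 3.5, 2.4]
gripper_width: 0.0004
```

```bash
python3 st.py
```

```text
t 3.68 case mm [165.6  51.9 180.4] toolaxes in case
 [[ 1.    -0.007 -0.001]
 [-0.007 -1.    -0.006]
 [-0.001  0.006 -1.   ]] F case [ 3.6 -0.2  2.4] w 0.0004 q [-0.08 -0.16  1.66  0.    1.64 -0.34]
```

{"method": "drive_tool", "body": {
  "commands": [
    [[-1.2, 0, 0.1], [0, 0, 0]],
    [[-1.2, 0, 0.2], [0, 0, 0]],
    [[-1.2, 0, 0.3], [0, 0, 0]],
    [[-1.5, 0, 0.7], [0, 0, 0]],
    [[-1.5, 0, 0.8], [0, 0, 0]],
    [[-1.2, 0, 1.1], [0, 0, 0]],
    [[-1.2, 0, 1.2], [0, 0, 0]],
    [[-0.6, 0, 1], [0, 0, 0]],
    [[-0.6, 0, 1], [0, 0, 0]],
    [[-0.4, 0, 0.9], [0, 0, 0]]
  ]
}}

```text
time: 4.52
eef_pos: [0.4625, -0.0828, 0.1038]
ee_rot: [1.926, 2.481, -0.0]
contact_force: [0.4, 0.9, 0.5]
gripper_width: 0.0003
```

```bash
python3 st.py
```

```text
t 4.52 case mm [ 59.9  54.2 103.8] toolaxes in case
 [[ 1.    -0.007 -0.001]
 [-0.007 -1.    -0.001]
 [-0.001  0.001 -1.   ]] F case [ 0.7 -0.6  0.5] w 0.0003 q [-0.3  -0.05  1.71 -0.    1.48 -0.55]
```

{"method": "drive_tool", "body": {
  "commands": [
    [[-0.3, 0, 0.8], [0, 0, 0]],
    [[-0.2, 0, 0.8], [0, 0, 0]],
    [[0, 0, 0.4], [0, 0, 0]],
    [[0, 0, 0.4], [0, 0, 0]],
    [[0, 0, 0.2], [0, 0, 0]],
    [[0, 0, 0.1], [0, 0, 0]]
  ]
}}

```text
time: 5.02
eef_pos: [0.463, -0.0865, 0.0781]
ee_rot: [-1.925, -2.482, 0.001]
contact_force: [-3.9, -0.8, 8.0]
gripper_width: 0.0005
```

```bash
python3 st.py; python3 - <<'E'
from station import r
import cv2
for n,(a,b,c,d) in {"top":(150,260,260,410),"scene":(140,255,240,380)}.items():
    im=r.get_image(n);cv2.imwrite(f"pics/{n}1.png",im)
a=cv2.resize(cv2.imread("pics/top1.png")[150:260,260:410],None,fx=4,fy=4,interpolation=2);b=cv2.resize(cv2.imread("pics/scene1.png")[140:250,240:380],None,fx=4,fy=4,interpolation=2)
cv2.imwrite("pics/c1.png",cv2.hconcat([cv2.resize(a,(400,400*a.shape[0]//a.shape[1])),cv2.resize(b,(400,400*a.shape[0]//a.shape[1]))]))
E
```

```text
t 5.02 case mm [56.2 54.6 78.1] toolaxes in case
 [[ 1.    -0.006 -0.   ]
 [-0.006 -1.     0.001]
 [-0.    -0.001 -1.   ]] F case [0.3 3.9 8. ] w 0.0005 q [-0.3  -0.03  1.74 -0.    1.42 -0.56]
```

View pics/c1.png

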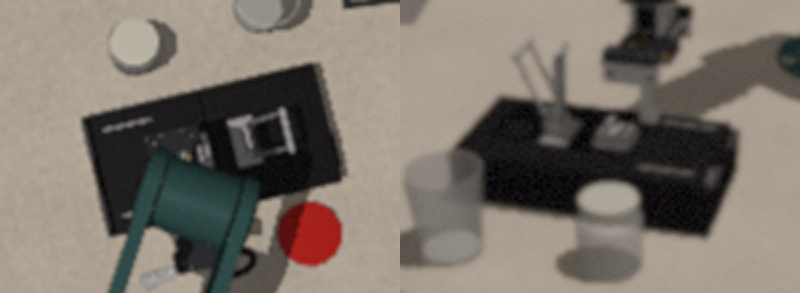

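{"method": "drive_tool", "body": {
  "commands": [
    [[0, 0, -3.7], [0, 0, 0]],
    [[0, 0, -4], [0, 0, 0]],
    [[0, 0, -4], [0, 0, 0]],
    [[0, -2, -4], [0, 0, 0]],
    [[-1, -3.5, -4], [0, 0, 0]],
    [[-2, -3.5, -1.8], [0, 0, 0]],
    [[-3, -3.5, 0], [0, 0, 0]],
    [[-4, -2, 0], [0, 0, 0]],
    [[-4, -1, 0], [0, 0, 0]],
    [[0, 0, 0], [0, 0, 0]]
  ],
  "jaw": 9.2
}}

```text
time: 5.95
eef_pos: [0.3601, -0.2532, 0.2787]
ee_rot: [1.934, 2.474, -0.004]
contact_force: [-0.6, -0.1, -0.2]
gripper_width: 0.0635
```

```bash
python3 st.py; python3 - <<'E'
from station import r
import cv2
for n in("top","scene"): cv2.imwrite(f"pics/{n}2.png",r.get_image(n))
a=cv2.resize(cv2.imread("pics/top2.png")[160:250,270:395],None,fx=6,fy=6,interpolation=2)
cv2.imwrite("pics/c2.png",a)
E
```

```text
t 5.95 case mm [-78.9 196.6 278.7] toolaxes in case
 [[ 1.    -0.014 -0.002]
 [-0.014 -1.     0.001]
 [-0.002 -0.001 -1.   ]] F case [ 0.   0.6 -0.2] w 0.0635 q [-0.74 -0.16  1.47 -0.    1.83 -0.98]
```

View pics/c2.png

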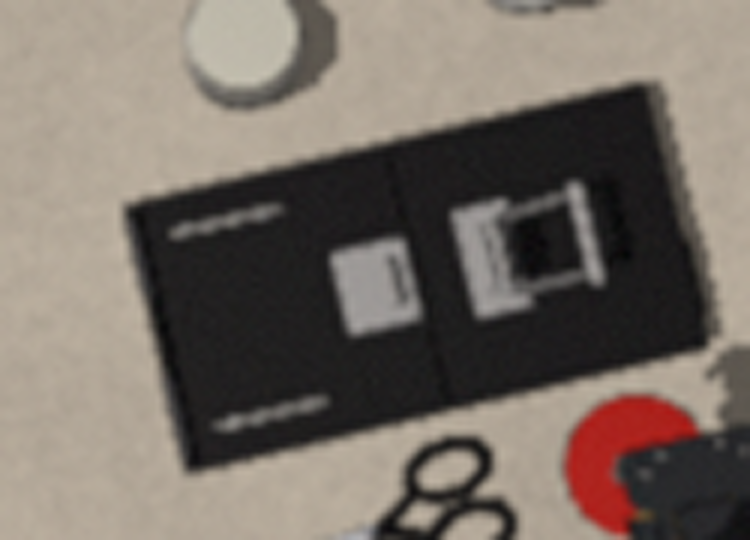

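```bash
cat > fit2.py <<'E'
from g import *
import cv2,sys
from scipy.optimize import least_squares
g=cv2.GaussianBlur(cv2.imread("pics/top2.png",0).astype(np.float32),(0,0),.7)
L=[("far",[-155,-85,78],[140,-85,78]),("near",[-120,85,78],[140,85,78]),("plH",[48,-20,89],[48,20,89]),("plL",[4,-20,89],[4,20,89]),("pl-",[10,-25,89],[42,-25,89]),("pl+",[10,25,89],[42,25,89]),("latch",[-165,-75,78],[-165,60,78]),("hinge",[155,-75,78],[155,75,78])]
def edges(c,w):
    out=[]
    for nm,A,B in L:
        A,B=np.array(A),np.array(B)
        d=proj("top",world(c,B))-proj("top",world(c,A));nn=np.array([-d[1],d[0]])/np.hypot(*d)
        for k in np.linspace(0,1,12):
            P=A*(1-k)+B*k;a=proj("top",world(c,P));o=np.arange(-w,w+.1,.1);pts=(a+o[:,None]*nn).astype(np.float32)
            v=cv2.remap(g,pts[None,:,0],pts[None,:,1],cv2.INTER_CUBIC)[0];G=abs(np.gradient(v));i=np.argmax(G)
            if .3<i<len(o)-1 and G[i]>.8: out.append((nm,P,pts[i],nn))
    return out
x=np.load("x.npy")
c=x[:3].copy()
for it,w in enumerate((4,3,2.5,2.5)):
    E=edges(c,w);f=lambda p:np.array([nn@(proj("top",world(p,P))-z) for n,P,z,nn in E])
    c=least_squares(f,c,loss="soft_l1",f_scale=.5).x
e=f(c);print(c.round(4),x[:3].round(4))
for nm,_,_ in L:print(nm,np.array([v for v,q in zip(e,E) if q[0]==nm]).round(1))
p0=lambda u,v:np.array([270+u/6,160+v/6])-.42
print("bar seen",p0(578,185),p0(600,285))
for q,l in[(x[4],x[5]),(1.6,x[5]),(1.7,x[5]),(1.66,3.5),(1.66,3.65)]: print(q,l,bar(q,l).round(1),proj("top",world(c,bar(q,l,-28))).round(1),proj("top",world(c,bar(q,l,28))).round(1))
x[:3]=c;np.save("x.npy",x)
E
python3 fit2.py; python3 st.py
```

```text
[ 0.5298 -0.1235  1.8296] [ 0.5301 -0.1269  1.8284]
far [ 0.9  0.2  0.4  0.7 -0.1  0.2  0.5  0.7  0.2  0.5  0.9  0.1]
near [-0.5 -0.2 -0.6 -0.3 -0.5 -0.2 -0.7 -0.3  0.1 -0.5  0.1 -0.4]
plH [-0.4 -0.4 -0.6 -0.9 -0.2 -0.4 -0.7 -0.9 -0.2 -0.4 -0.5 -0.9]
plL [ 0.  -0.2  0.5  0.3  0.3  0.7  0.5  0.3  0.   0.1  0.4  0.3]
pl- [-0.4 -0.6 -0.8  0.  -0.1 -0.4 -0.6 -0.7 -0.1 -0.1 -0.2 -0.5]
pl+ [ 0.2  0.2  0.7  0.6  0.4  0.1  0.  -0.1  0.7  0.6  0.2  0.1]
latch [2.2 1.8 1.7 2.  2.1 1.6 1.7 1.9 1. ]
hinge [-2.1 -1.9 -2.5 -2.3 -2.2 -2. ]
bar seen [365.91333333 190.41333333] [369.58 207.08]
1.65983949063275 3.579402302251572 [-86.3   0.  197.4] [364.3 190.2] [368.3 206.5]
1.6 3.579402302251572 [-92.5   0.  195. ] [366.  189.9] [370.1 206. ]
1.7 3.579402302251572 [-82.    0.  198.7] [363.1 190.5] [367.2 206.7]
1.66 3.5 [-79.5   0.  199.5] [362.4 190.7] [366.5 206.9]
1.66 3.65 [-92.1   0.  195. ] [365.9 189.9] [369.9 206.1]
t 6.05 case mm [-77.7 195.2 279. ] toolaxes in case
 [[ 1.    -0.01   0.001]
 [-0.01  -1.     0.   ]
 [ 0.001 -0.    -1.   ]] F case [ 0.3 -0.5 -0.5] w 0.0718 q [-0.73 -0.16  1.47  0.    1.84 -0.98]
```

{"method": "drive_tool", "body": {
  "commands": [
    [[-1.3, 3.5, 0], [0, 0, 0]],
    [[0, 4, 0], [0, 0, 0]],
    [[0, 4, 0], [0, 0, 0]],
    [[0, 4, 0], [0, 0, 0]],
    [[0, 3, 0], [0, 0, 0]],
    [[0, 1, 0], [0, 0, -0.01]],
    [[0, 0, 0], [0, 0, 0]],
    [[0, 0, 0], [0, 0, 0]]
  ],
  "jaw": 9.4
}}

```text
time: 6.72
eef_pos: [0.5531, -0.2108, 0.2795]
ee_rot: [-1.91, -2.493, 0.001]
contact_force: [-0.5, 0.2, -0.0]
gripper_width: 0.0939
```

```bash
python3 st.py
```

```text
t 6.72 case mm [-9.040e+01 -2.000e-01  2.795e+02] toolaxes in case
 [[ 1.     0.004  0.   ]
 [ 0.004 -1.     0.001]
 [ 0.    -0.001 -1.   ]] F case [ 0.3  0.4 -0. ] w 0.0939 q [-0.46  0.18  1.12 -0.    1.84 -0.72]
```

Descend to TCP z ≈ 183 and close gently.

{"method": "drive_tool", "body": {
  "commands": [
    [[0, 0, 3], [0, 0, 0]],
    [[0, 0, 3], [0, 0, 0]],
    [[0, 0, 2.5], [0, 0, 0]],
    [[0, 0, 1.1], [0, 0, 0]],
    [[0, 0, 0], [0, 0, 0]]
  ]
}}

```text
time: 7.13
eef_pos: [0.5505, -0.2117, 0.1808]
ee_rot: [-1.912, -2.486, 0.002]
contact_force: [-0.2, 0.2, 0.8]
gripper_width: 0.0941
```

{"method": "drive_tool", "body": {
  "commands": [
    [[0, 0, 0], [0, 0, 0]],
    [[0, 0, 0], [0, 0, 0]],
    [[0, 0, 0], [0, 0, 0]],
    [[0, 0, 0], [0, 0, 0]],
    [[0, 0, 0], [0, 0, 0]],
    [[0, 0, 0], [0, 0, 0]],
    [[0, 0, 0], [0, 0, 0]],
    [[0, 0, 0], [0, 0, 0]]
  ],
  "jaw": 5,
  "squeeze": 10
}}

```text
time: 7.8
eef_pos: [0.5535, -0.2127, 0.1844]
ee_rot: [1.913, 2.49, -0.001]
contact_force: [-1.9, -1.0, 2.4]
gripper_width: 0.0586
```

```bash
python3 st.py
```

```text
t 7.8 case mm [-9.220e+01 -1.000e-01  1.844e+02] toolaxes in case
 [[ 1.     0.002 -0.002]
 [ 0.002 -1.    -0.   ]
 [-0.002  0.    -1.   ]] F case [-0.5  2.1  2.4] w 0.0586 q [-0.46  0.19  1.3  -0.    1.65 -0.72]
```

{"method": "drive_tool", "body": {
  "commands": [
    [[1.1, 0, -0.4], [0, 0, 0]],
    [[1.1, 0, -0.2], [0, 0, 0]],
    [[1.1, 0, -0.1], [0, 0, 0]],
    [[1.1, 0, 0.1], [0, 0, 0]],
    [[1.1, 0, 0.2], [0, 0, 0]],
    [[1.1, 0, 0.3], [0, 0, 0]],
    [[1, 0, 0.4], [0, 0, 0]],
    [[1, 0, 0.6], [0, 0, 0]],
    [[0, 0, 0], [0, 0, 0]]
  ]
}}

```text
time: 8.55
eef_pos: [0.5301, -0.1262, 0.1726]
ee_rot: [-1.908, -2.491, -0.001]
contact_force: [0.7, 1.4, -0.4]
gripper_width: 0.0585
```

```bash
python3 st.py
```

```text
t 8.55 case mm [ -2.7   0.3 172.6] toolaxes in case
 [[ 1.     0.004  0.003]
 [ 0.004 -1.     0.002]
 [ 0.003 -0.002 -1.   ]] F case [ 1.1 -1.  -0.4] w 0.0585 q [-0.34  0.09  1.44  0.    1.62 -0.6 ]
```

{"method": "drive_tool", "body": {
  "commands": [
    [[0.7, 0, 0.6], [0, 0, 0]],
    [[0.6, 0, 0.6], [0, 0, 0]],
    [[0.65, 0, 0.85], [0, 0, 0]],
    [[0.6, 0, 1], [0, 0, 0]],
    [[0.4, 0, 1], [0, 0, 0]],
    [[0.35, 0, 1.1], [0, 0, 0]],
    [[0.2, 0, 0.8], [0, 0, 0]],
    [[0, 0, 0.7], [0, 0, 0]],
    [[0, 0, 0], [0, 0, 0]],
    [[0, 0, 0], [0, 0, 0]]
  ]
}}

```text
time: 9.38
eef_pos: [0.5218, -0.0949, 0.1072]
ee_rot: [-1.913, -2.49, 0.0]
contact_force: [-0.2, 2.8, 0.3]
gripper_width: 0.0586
```

```bash
python3 st.py;python3 - <<'E'
from station import r
import cv2
for n in("top","scene"): cv2.imwrite(f"pics/{n}3.png",r.get_image(n))
b=cv2.resize(cv2.imread("pics/scene3.png")[140:240,245:370],None,fx=6,fy=6,interpolation=2)
cv2.imwrite("pics/c3.png",cv2.convertScaleAbs(b,alpha=1.4,beta=10))
E
```

```text
t 9.38 case mm [ 29.7   0.4 107.2] toolaxes in case
 [[ 1.     0.002  0.001]
 [ 0.002 -1.     0.001]
 [ 0.001 -0.001 -1.   ]] F case [ 2.8 -0.5  0.3] w 0.0586 q [-0.29  0.09  1.57  0.    1.49 -0.55]
```

View pics/c3.png

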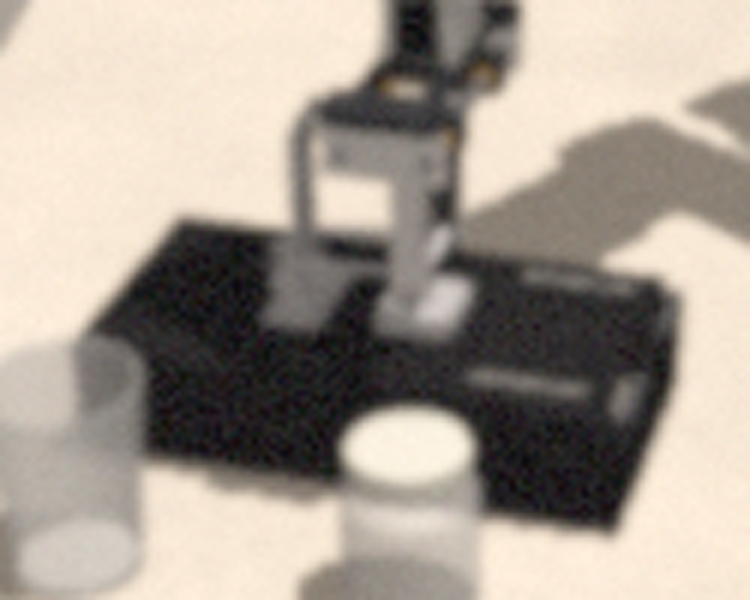

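{"method": "drive_tool", "body": {
  "commands": [
    [[0, 0, 0.5], [0, 0, 0]],
    [[0, 0, 0.5], [0, 0, 0]],
    [[0, 0, 0.5], [0, 0, 0]],
    [[0, 0, 0.4], [0, 0, 0]],
    [[0, 0, 0], [0, 0, 0]]
  ]
}}

```text
time: 9.9
eef_pos: [0.5222, -0.0961, 0.0881]
ee_rot: [1.913, 2.49, -0.002]
contact_force: [0.3, 0.2, -0.5]
gripper_width: 0.0586
```

```bash
python3 st.py
```

```text
t 9.9 case mm [28.4  0.3 88.1] toolaxes in case
 [[ 1.     0.002 -0.002]
 [ 0.002 -1.     0.   ]
 [-0.002 -0.    -1.   ]] F case [ 0.1 -0.3 -0.5] w 0.0586 q [-0.29  0.1   1.59 -0.    1.45 -0.55]
```

{"method": "drive_tool", "body": {
  "commands": [
    [[0.1, 0, 0.2], [0, 0, 0]],
    [[0.1, 0, 0.2], [0, 0, 0]],
    [[0, 0, 0.2], [0, 0, 0]],
    [[0, 0, 0.1], [0, 0, 0]],
    [[0, 0, 0], [0, 0, 0]],
    [[0, 0, 0], [0, 0, 0]]
  ]
}}

```text
time: 10.4
eef_pos: [0.5221, -0.0945, 0.0824]
ee_rot: [1.913, 2.489, -0.002]
contact_force: [0.5, -5.2, 0.9]
gripper_width: 0.0586
```

```bash
python3 st.py
```

```text
t 10.4 case mm [30.   0.  82.4] toolaxes in case
 [[ 1.     0.002 -0.003]
 [ 0.002 -1.    -0.001]
 [-0.003  0.001 -1.   ]] F case [-5.1  0.8  0.9] w 0.0586 q [-0.28  0.1   1.6  -0.    1.44 -0.54]
```

{"method": "drive_tool", "body": {
  "commands": [
    [[-0.2, 0, 0.1], [0, 0, 0]],
    [[-0.2, 0, 0], [0, 0, 0]],
    [[-0.1, 0, 0], [0, 0, 0]],
    [[-0.1, 0, 0], [0, 0, 0]],
    [[0, 0, 0], [0, 0, 0]],
    [[0, 0, 0], [0, 0, 0]]
  ]
}}

```text
time: 10.9
eef_pos: [0.5225, -0.096, 0.081]
ee_rot: [-1.909, -2.488, -0.006]
contact_force: [-2.2, 5.8, 4.9]
gripper_width: 0.0589
```

```bash
python3 st.py
```

```text
t 10.9 case mm [28.5  0.  81. ] toolaxes in case
 [[ 1.     0.003  0.006]
 [ 0.003 -1.     0.   ]
 [ 0.006 -0.    -1.   ]] F case [6.1 0.7 4.9] w 0.0589 q [-0.29  0.11  1.6   0.01  1.44 -0.55]
```

{"method": "drive_tool", "body": {
  "commands": [
    [[-0.2, 0, -0.05], [0, 0, 0]],
    [[-0.2, 0, 0], [0, 0, 0]],
    [[-0.1, 0, 0], [0, 0, 0]],
    [[0, 0, 0], [0, 0, 0]],
    [[0, 0, 0], [0, 0, 0]]
  ]
}}

```text
time: 11.32
eef_pos: [0.5235, -0.0996, 0.0809]
ee_rot: [-1.907, -2.488, -0.008]
contact_force: [-2.8, 8.0, 4.0]
gripper_width: 0.0586
```

```bash
python3 st.py
```

```text
t 11.32 case mm [24.7 -0.1 80.9] toolaxes in case
 [[ 1.     0.004  0.009]
 [ 0.004 -1.     0.   ]
 [ 0.009 -0.    -1.   ]] F case [8.4 0.6 4. ] w 0.0586 q [-0.3   0.11  1.6   0.01  1.44 -0.56]
```

{"method": "drive_tool", "body": {
  "commands": [
    [[-0.2, 0, 0], [0, 0, 0]],
    [[-0.2, 0, 0], [0, 0, 0]],
    [[-0.1, 0, 0], [0, 0, 0]],
    [[0, 0, 0], [0, 0, 0]],
    [[0, 0, 0], [0, 0, 0]],
    [[0, 0, 0], [0, 0, 0]]
  ]
}}

```text
time: 11.82
eef_pos: [0.5247, -0.1041, 0.0809]
ee_rot: [-1.906, -2.487, -0.008]
contact_force: [-2.2, 8.7, 2.9]
gripper_width: 0.0584
```

```bash
python3 st.py;python3 - <<'E'
from station import r
import cv2
for n in("top","scene"): cv2.imwrite(f"pics/{n}4.png",r.get_image(n))
b=cv2.resize(cv2.imread("pics/scene4.png")[140:240,245:370],None,fx=6,fy=6,interpolation=2)
cv2.imwrite("pics/c4.png",cv2.convertScaleAbs(b,alpha=1.4,beta=10))
E
```

```text
t 11.82 case mm [20.1 -0.1 80.9] toolaxes in case
 [[ 1.     0.004  0.009]
 [ 0.004 -1.     0.001]
 [ 0.009 -0.    -1.   ]] F case [ 9.  -0.1  2.9] w 0.0584 q [-0.31  0.12  1.59  0.01  1.44 -0.57]
```

View pics/c4.png

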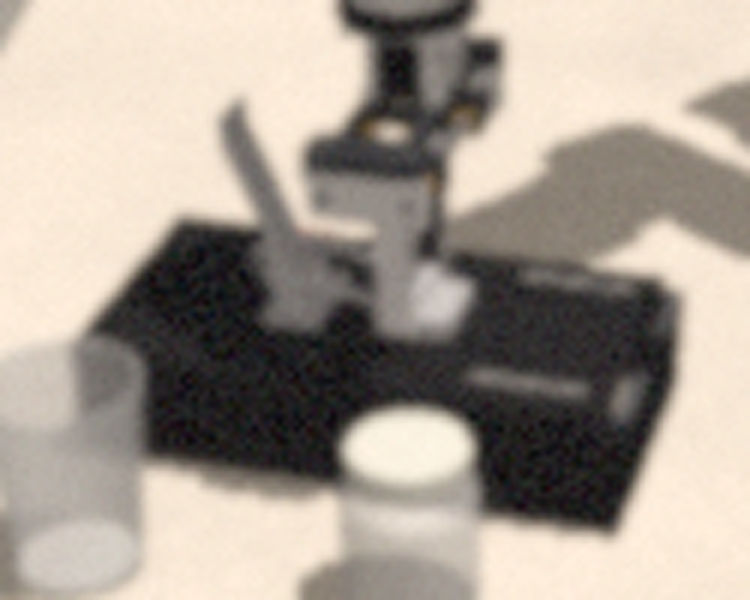

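```bash
python3 - <<'E'
from g import *
c=np.load("x.npy")[:3]
for q in(.9,1,1.1,1.2,1.3):print(q,proj("scene",world(c,lev(q,112,3))).round(1),axis(q).round(1), (axis(q)[0]+np.sqrt(89.5**2-(axis(q)[2]-94)**2)).round(1))
E
```

```text
0.9 [275.3 161.6] [-68.8   0.  103.5] 20.2
1 [277.7 160.2] [-67.5   0.  105.3] 21.3
1.1 [280.2 159.1] [-66.1   0.  107. ] 22.5
1.2 [282.9 158.3] [-64.5   0.  108.5] 23.8
1.3 [285.8 157.8] [-62.8   0.  109.9] 25.3
```

{"method": "drive_tool", "body": {
  "commands": [
    [[0.05, 0, 0], [0, 0, 0]],
    [[0.1, 0, 0], [0, 0, 0]],
    [[0, 0, 0], [0, 0, 0]]
  ]
}}

```text
time: 12.17
eef_pos: [0.5247, -0.104, 0.081]
ee_rot: [-1.908, -2.489, -0.006]
contact_force: [-2.4, 5.8, 2.1]
gripper_width: 0.0586
```

{"method": "drive_tool", "body": {
  "commands": [
    [[-0.2, 0, 0], [0, 0, 0]],
    [[-0.2, 0, 0], [0, 0, 0]],
    [[-0.1, 0, 0], [0, 0, 0]],
    [[0, 0, 0], [0, 0, 0]],
    [[0, 0, 0], [0, 0, 0]]
  ]
}}

```text
time: 12.58
eef_pos: [0.5252, -0.1062, 0.0807]
ee_rot: [-1.905, -2.485, -0.011]
contact_force: [-2.6, 11.2, 4.2]
gripper_width: 0.0586
```

```bash
python3 st.py
```

```text
t 12.58 case mm [17.9  0.  80.7] toolaxes in case
 [[ 1.     0.004  0.012]
 [ 0.004 -1.     0.001]
 [ 0.012 -0.001 -1.   ]] F case [11.5 -0.3  4.2] w 0.0586 q [-0.31  0.12  1.59  0.01  1.44 -0.58]
```

{"method": "drive_tool", "body": {
  "commands": [
    [[0.3, 0, 0], [0, 0, 0]],
    [[0, 0, 0], [0, 0, 0]],
    [[0, 0, 0], [0, 0, 0]],
    [[0, 0, 0], [0, 0, 0]],
    [[0, 0, 0], [0, 0, 0]],
    [[0, 0, -1], [0, 0, 0]],
    [[0, 0, -2], [0, 0, 0]],
    [[1, 0, -3], [0, 0, 0]],
    [[2, 0, -3.5], [0, 0, 0]],
    [[0, 0, -3.5], [0, 0, 0]]
  ],
  "jaw": 8
}}

```text
time: 13.42
eef_pos: [0.5172, -0.0781, 0.2134]
ee_rot: [-1.911, -2.492, -0.001]
contact_force: [0.2, 0.5, 0.7]
gripper_width: 0.0804
```

```bash
python3 st.py;python3 - <<'E'
from station import r
import cv2
for n in("top","scene"): cv2.imwrite(f"pics/{n}5.png",r.get_image(n))
b=cv2.resize(cv2.imread("pics/scene5.png")[140:230,255:345],None,fx=6,fy=6,interpolation=2)
cv2.imwrite("pics/c5.png",cv2.convertScaleAbs(b,alpha=1.4,beta=10))
E
```

```text
t 13.42 case mm [ 47.1   0.6 213.4] toolaxes in case
 [[ 1.     0.004  0.002]
 [ 0.004 -1.     0.   ]
 [ 0.002 -0.    -1.   ]] F case [ 0.4 -0.3  0.7] w 0.0804 q [-0.26  0.03  1.42  0.    1.7  -0.52]
```

View pics/c5.png

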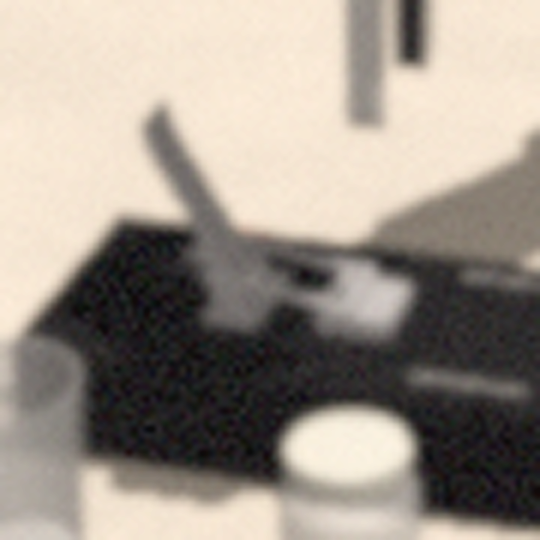

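{"method": "drive_tool", "body": {
  "commands": [
    [[-3, 0, 0], [0, 0, 0]],
    [[-3, 0, 0], [0, 0, 0]],
    [[-3, 0, 0.5], [0, 0, 0]],
    [[-2, 0, 0.5], [0, 0, 0]],
    [[-0.5, 0, 0.5], [0, 0, 0]],
    [[0, 0, 0], [0, 0, 0]],
    [[0, 0, 0], [0, 0, 0]],
    [[0, 0, 0], [0, 0, 0]],
    [[0, 0, 0], [0, 0, 0]]
  ],
  "jaw": 0
}}

```text
time: 14.27
eef_pos: [0.5479, -0.1901, 0.1973]
ee_rot: [1.911, 2.492, 0.001]
contact_force: [-0.2, 0.1, 0.1]
gripper_width: 0.0234
```

```bash
python3 st.py
```

```text
t 14.27 case mm [-69.   -0.5 197.3] toolaxes in case
 [[ 1.     0.004 -0.   ]
 [ 0.004 -1.    -0.001]
 [-0.     0.001 -1.   ]] F case [0.2 0.2 0.1] w 0.0234 q [-0.43  0.15  1.31  0.    1.67 -0.69]
```

{"method": "drive_tool", "body": {
  "commands": [
    [[0, 0, 0.8], [0, 0, 0]],
    [[0, 0, 0.8], [0, 0, 0]],
    [[0, 0, 0], [0, 0, 0]],
    [[-0.6, 0, 0.1], [0, 0, 0]],
    [[-0.6, 0, 0.2], [0, 0, 0]],
    [[-0.8, 0, 0.4], [0, 0, 0]],
    [[-0.8, 0, 0.5], [0, 0, 0]],
    [[0, 0, 0], [0, 0, 0]]
  ]
}}

```text
time: 14.93
eef_pos: [0.5551, -0.2199, 0.1671]
ee_rot: [-1.915, -2.489, 0.001]
contact_force: [0.3, -0.2, 0.1]
gripper_width: 0.0006
```

```bash
python3 st.py
```

```text
t 14.93 case mm [-99.6   0.2 167.1] toolaxes in case
 [[ 1.     0.001  0.   ]
 [ 0.001 -1.     0.001]
 [ 0.    -0.001 -1.   ]] F case [-0.2 -0.3  0.1] w 0.0006 q [-0.47  0.2   1.32 -0.    1.62 -0.73]
```

```bash
python3 - <<'E'
from station import r
import cv2
for n in("top","scene"): cv2.imwrite(f"pics/{n}6.png",r.get_image(n))
b=cv2.resize(cv2.imread("pics/scene6.png")[130:230,255:345],None,fx=6,fy=6,interpolation=2)
cv2.imwrite("pics/c6.png",cv2.convertScaleAbs(b,alpha=1.4,beta=10))
E
```

```text
(no output)
```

View pics/c6.png

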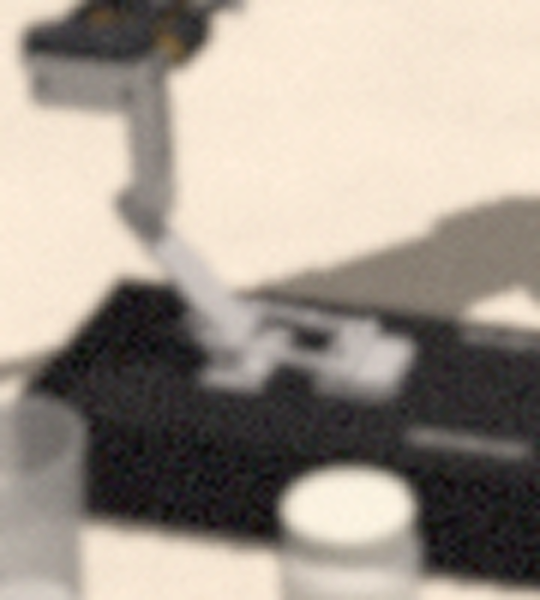

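{"method": "drive_tool", "body": {
  "commands": [
    [[-0.5, 0, 0.4], [0, 0, 0]],
    [[-0.5, 0, 0.5], [0, 0, 0]],
    [[-0.4, 0, 0.5], [0, 0, 0]],
    [[-0.4, 0, 0.5], [0, 0, 0]],
    [[0, 0, 0], [0, 0, 0]]
  ]
}}

```text
time: 15.45
eef_pos: [0.5597, -0.2368, 0.1484]
ee_rot: [-1.915, -2.491, 0.001]
contact_force: [0.7, -0.1, 0.8]
gripper_width: 0.0005
```

```bash
python3 st.py
```

```text
t 15.45 case mm [-1.172e+02  1.000e-01  1.484e+02] toolaxes in case
 [[ 1.     0.001 -0.   ]
 [ 0.001 -1.     0.001]
 [-0.    -0.001 -1.   ]] F case [-0.3 -0.6  0.8] w 0.0005 q [-0.49  0.23  1.32 -0.    1.59 -0.75]
```

```bash
python3 - <<'E'
from station import r
import cv2
for n in("top","scene"): cv2.imwrite(f"pics/{n}7.png",r.get_image(n))
a=cv2.resize(cv2.imread("pics/top7.png")[175:235,305:385],(400,300),interpolation=2)
b=cv2.resize(cv2.imread("pics/scene7.png")[165:210,280:340],(400,300),interpolation=2)
cv2.imwrite("pics/c7.png",cv2.convertScaleAbs(cv2.hconcat([a,b]),alpha=1.3))
E
```

```text
(no output)
```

View pics/c7.png

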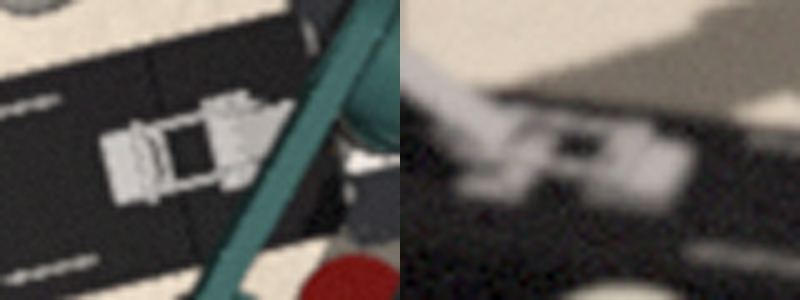

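```bash
python3 - <<'E'
from g import *
c=np.load("x.npy")[:3]
for P in([22,0,94],[26,0,94],[18,0,100],[17,0,110],[4,0,89],[48,0,89],[15,0,104],[21,0,104]):print(P,proj("top",world(c,P)).round(1))
E
```

```text
[22, 0, 94] [333.5 206.8]
[26, 0, 94] [332.5 207.1]
[18, 0, 100] [334.7 206.5]
[17, 0, 110] [335.1 206.4]
[4, 0, 89] [338.3 205.7]
[48, 0, 89] [326.5 208.6]
[15, 0, 104] [335.6 206.3]
[21, 0, 104] [333.9 206.7]
```

{"method": "drive_tool", "body": {
  "commands": [
    [[-0.4, 0, 0.6], [0, 0, 0]],
    [[-0.4, 0, 0.8], [0, 0, 0]],
    [[-0.4, 0, 0.8], [0, 0, 0]],
    [[-0.3, 0, 0.8], [0, 0, 0]],
    [[-0.2, 0, 0.8], [0, 0, 0]],
    [[-0.1, 0, 0.7], [0, 0, 0]],
    [[0, 0, 0.4], [0, 0, 0]],
    [[0, 0, 0.4], [0, 0, 0]],
    [[0, 0, 0], [0, 0, 0]]
  ]
}}

```text
time: 16.3
eef_pos: [0.5644, -0.2532, 0.0973]
ee_rot: [1.913, 2.491, -0.0]
contact_force: [-1.4, -0.1, 1.8]
gripper_width: 0.0004
```

```bash
python3 st.py
```

```text
t 16.3 case mm [-134.2   -0.3   97.3] toolaxes in case
 [[ 1.     0.002 -0.001]
 [ 0.002 -1.    -0.   ]
 [-0.001  0.    -1.   ]] F case [0.2 1.4 1.8] w 0.0004 q [-0.51  0.28  1.36 -0.    1.5  -0.77]
```

{"method": "drive_tool", "body": {
  "commands": [
    [[0, 0, 0.2], [0, 0, 0]],
    [[0, 0, 0.2], [0, 0, 0]],
    [[0, 0, 0], [0, 0, 0]],
    [[0, 0, 0], [0, 0, 0]]
  ]
}}

```text
time: 16.63
eef_pos: [0.5645, -0.2532, 0.0971]
ee_rot: [1.911, 2.49, -0.0]
contact_force: [-5.5, 2.8, 14.3]
gripper_width: 0.0
```

{"method": "drive_tool", "body": {
  "commands": [
    [[0, 0, -2], [0, 0, 0]],
    [[0, 0, -4], [0, 0, 0]],
    [[0, 0, -4], [0, 0, 0]],
    [[0, 0, -4], [0, 0, 0]],
    [[0, 0, -4], [0, 0, 0]],
    [[-2, -3.5, 0], [0, 0, 0]],
    [[-2, -3.5, 0], [0, 0, 0]],
    [[-2, -3.5, 0], [0, 0, 0]],
    [[-2, -3.5, 0], [0, 0, 0]],
    [[-2, -3.5, 0], [0, 0, 0]]
  ]
}}

```text
time: 17.47
eef_pos: [0.4199, -0.3958, 0.2727]
ee_rot: [1.912, 2.492, -0.0]
contact_force: [0.8, -0.3, 0.0]
gripper_width: 0.0004
```

```bash
python3 st.py; python3 - <<'E'
from station import r
import cv2
for n in("top","scene"): cv2.imwrite(f"pics/{n}8.png",r.get_image(n))
a=cv2.resize(cv2.imread("pics/top8.png")[150:260,265:405],(400,300),interpolation=2)
b=cv2.resize(cv2.imread("pics/scene8.png")[140:245,240:380],(400,300),interpolation=2)
cv2.imwrite("pics/c8.png",cv2.convertScaleAbs(cv2.hconcat([a,b]),alpha=1.3))
E
```

```text
t 17.47 case mm [-235.1  175.9  272.7] toolaxes in case
 [[ 1.     0.003 -0.001]
 [ 0.003 -1.    -0.   ]
 [-0.001  0.    -1.   ]] F case [-0.5 -0.7  0. ] w 0.0004 q [-0.85  0.14  1.18  0.    1.82 -1.12]
```

View pics/c8.png

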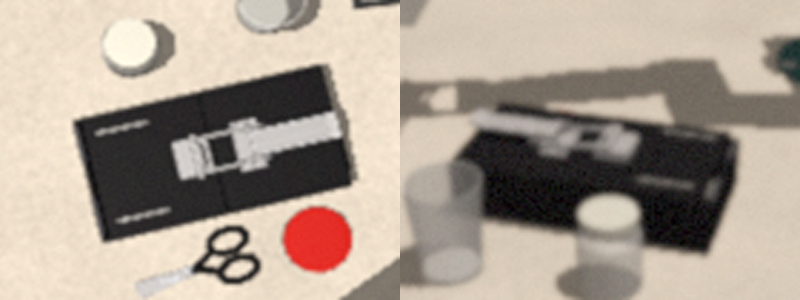

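```bash
python3 - <<'E'
from station import r
import cv2,numpy as np
a,b=[cv2.imread(f"pics/top{i}.png",0).astype(float) for i in(0,8)]
for n,(x,y,w,h) in dict(jar_shut=(298,153,30,28),jar_big=(345,135,32,28),red=(362,224,28,28),sciss=(312,231,45,30),gun=(165,210,58,38),tape=(164,158,32,30)).items():
    s,_=cv2.phaseCorrelate(a[y:y+h,x:x+w],b[y:y+h,x:x+w]);print(n,np.round(s,2))
from g import *
c=np.load("x.npy")[:3]
for q in(0,.1,.2):print(q,proj("scene",world(c,lev(q,112,5))).round(1))
m=r.silhouettes("scene","lever")[:1];print([d["rect"] for d in m])
r.finish_job();print("done")
E
```

```text
jar_shut [-0.01 -0.02]
jar_big [-0.   -0.07]
red [0.05 0.03]
sciss [0.48 0.  ]
gun [-0. -0.]
tape [0.06 0.08]
0 [265.7 181.3]
0.1 [265.6 178.6]
0.2 [265.9 176. ]
[[265.4, 177.8, 50.6, 15.6]]
the job is handed in; nothing more can be done
done
```

The case is closed: the lid is shut, the wire loop is behind the keeper hook, and the latch lever is down flat. I handed the job in at about 17.6 s on the robot's clock, with the arm clear of everything.

- **Lid:** I pushed it shut with the closed fingers until it stopped at 78 mm above the desk.
- **Loop:** I gripped the bar over its ends, swung it over onto the plate, and pulled it back under the hook. With the lever part-way down, the top camera put the bar on keeper_seat, within about a millimetre.
- **Lever:** I pressed it down until it met firm resistance, about 14 N at 97 mm, which is its flat height. In the last pictures, taken after the arm let go, it stayed flat.
- **Loose things:** Five of the items showed no measurable shift between the first and last top pictures. The scissors read 0.5 pixel (about 2 mm). I put that down to shadow, since the arm never came near them. I did not compare the mouse's position.

**Checks that disagreed or stayed weak:**
- **Bar position:** while I held it, the gripper reading and the camera picture differed by about 4 mm. I went by the picture.
- **Lever force:** on the way down the readings were below the expected 3 N, so I confirmed the hooking by picture rather than by force.
- **Lever angle:** the final lever outline fits an angle anywhere from 0 to 0.1 rad.

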